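Roll-true a brass rod up to the scribed line

ROBOT

A 7-joint arm with a two-finger parallel gripper is mounted at the origin on the work surface; the furniture and walls round the work are solid. World frame = base frame: x ahead of the robot, y to its left, z up, the work surface at z = 0. Lengths are in m, angles in rad, forces in N, time in s.
With the tool pointing down it reaches from about 0.425 to 0.925 m from the base axis. Payload 6.8 kg.
Tool frame: the origin (TCP) lies midway between the tips of the shut fingers; the grasp point (between the pads) lies env.grip_depth behind it (env.grip_depth is the distance from the TCP to the grasp point, in m); z points along the fingers, y is the direction in which the jaws open and shut (so a half turn about z gives the same grasp; the last joint's range is limited). The gripper opens to 88 mm and grips with 3 to 60 N. Pads are 20 mm wide; open, the fingers measure 115 mm over their backs; the gripper's body (75 mm by 178 mm) begins 61 mm behind the grasp point.
Start: joints at [1.08, 0.477, 0.022, 1.555, -0.011, 1.109, -0.083], TCP at [0.252, -0.626, 0.223] pointing down, gripper open.
Joint ranges: [-2.96, 2.96], [-0.34, 2.1], [-1.41, 1.46], [0.24, 2.44], [-1.37, 4.51], [0.17, 1.92], [-2.96, 2.96]. Speed limits (rad/s): [2.39, 2.39, 3.14, 3.14, 3.14, 3.14, 3.14].

INTERFACE

Orientations are given as a rotation vector (axis times angle).
In Python, from rig import env gives the robot as it stands.
- The arm moves only by the tool play_rows, never from a script. Its argument "series" is a list of rows, each a list of 3 entries, a list of its own where there are three numbers: the gripper's target within -1 to 1 (shut at 1, half-way at 0, fully open at -1), then the shift along the world's x, y, z normalised to -1 to 1, where 1 is 300 mm, then the turn, a rotation vector about the world's x, y, z normalised to -1 to 1, where 1 is 90 degrees. A call has 1 to 20 rows; each row is the pose to reach, as a shift and turn from the pose commanded when the call began; what a row does not reach only later rows make up. A row lasts 1/8 s, in which the tool goes at most 62.5 mm and 10.7 degrees, less where a joint would pass 70% of its speed; a pose out of reach is approached as far as the arm can. A call with a number of a shift or a turn outside -1 to 1 is refused whole. A call with a gripper value outside its range is refused whole. The fingers move at their own pace and stop on an object; "newtons" is the grip in N (left out, the last holds). Time passes only in rows, so rows that repeat a pose let the fingers close. It gives the time, the measured TCP pose, the force and the opening at its end, in the units of the state.
- env.get_state(): the state, without advancing time (a new reading comes with each control period).
- env.capture(name): name is "side" or "top" or "wrist"; returns a dict with "color" (384x512x3 uint8, red, green, blue), "vfov" (degrees; the focal length in pixels is half the picture's height over the tangent of half this angle, whatever the lens; pixels are square), "cx", "cy" (the principal point, pixels), "R" (3x3) and "t" (3): a world point X has camera coordinates R X + t; the wrist camera has in their place "hand_eye" (4x4, takes a point from camera to tool coordinates, whose origin is the TCP and whose axes are the flange's). Camera axes: x right, y down, z forward; pixel columns grow to the right and rows downward; lengths in m; the calibration is good to about 2 mm. The wrist camera is an equidistant fisheye: a pixel r from the principal point sees the ray r / f radians off the axis. A picture is of the moment at which its call begins: read the wrist's pose just before it. There is no depth.
- env.job_done(): hands the job in, once; it reports no verdict.
Trained networks look in a picture, given as the dict that the camera call returned (one of the last four; its "shot" number tells which), for a name from the list of things; names that differ only in an ending like _2 or _b are one class to them, and where a whole thing is asked for, a point or a joint stands for the part that bears it (a point fixed in the world has none). Each returns a list of dicts, best first, with "conf" (0 to 1); they miss things now and then, are a little off and sometimes report something else, mostly with a low value. They report only what shows in the picture. A call takes as long as a camera call. They do not tell look-alikes from the thing itself.
- env.boxes_of(label, picture): "point" ([column, row] in pixels, amid what is visible of it).
- env.mark_of(label, picture): "point" ([column, row] in pixels: a listed point, or the origin of a listed thing).
The state is a dict: "clock": time; "joint_positions": joint angles; "qvel": joint speeds; "tau": joint torques, N m; "position": TCP position; "eef_rot": TCP orientation; "wrist_force": force on the tool from outside, world axes, zero at the start; "moment": the same for the moment, N m; "gripper_width": finger opening in m.
Only numpy, scipy, OpenCV 4.12 (cv2) and the standard library are available. Lean on these libraries where they do the work, as an engineer would, in place of code of your own. Each camera call takes 0.05 s, during which the arm holds its last target.

TASK

True the brass rod: take the cushioned wooden hand board from the black tray by its handle, lay it flat on the rod, push through the handle's free travel until it bears and, pressing down with a steady 10 to 12 N on the rod (over 17 N would mark the brass), roll the rod under it along the steel plate to the scribed line, stopping it squarely on the line. Keep that pressure on for the whole roll, never touch the rod with the fingers, then lay the board flat back in the tray and let go. Leave everything else where it is.

Things in the scene. Friction and masses are not known exactly. Their poses are not given: they have to be found in the camera images.
- plate: ground steel truing plate, 300 x 130 mm, fixed to the bench; origin at the middle of the plate, 18 mm below its top face; local x along its 300 mm side, z up. How far its top stands above the bench differs from start to start (13 to 18 mm)
- mark (a point): middle of the one thin dark scribed line across the plate's top face, 55 mm from the plate's middle towards its +x end, with a short cross tick at each end; on the top face; x points along the plate's 300 mm side, in the direction in which the rod has to roll, y along the line (the plate's top goes on for 95 mm past the line), z up
- rod: smooth brass rod, 24 mm in diameter, 90 mm long, about 0.25 kg; lies across the plate 65 to 100 mm short of the line (on its -x side), nearly parallel to it; origin in the rod's middle on its axis, local y along the axis. It rolls easily, with a little rolling resistance, and stays where it is left at rest. Under the pressed board it advances about half as far as the board does, and it can be read while it rolls
- board: wooden hand board, 160 x 70 x 12 mm, 0.2 kg in all, lying flat in the tray; origin at the middle of its underside, x along the 160 mm side, z up. A wooden handle bar stands across its middle on two steel pins with rubber cushions, and has free travel up and down them (see board_grip)
- board_grip (a point): 54 mm above the board's underside, inside its handle bar (18 mm thick along x, 80 mm along y, 48 mm high; axes as the board's). Pinch the bar across the 18 mm from above. Its foot starts 18 to 38 mm above the underside, unknown; pushed down it first slides on its pins with 2 N of drag till the foot is at 18 mm, and only then bears, sinking about 1 mm for each 8 N, 5 mm at most
- tray: shallow black tray, 225 x 125 mm outside, 13 mm high, fixed; inside 214 x 114 mm, its floor 4 mm above its origin, which is at the middle of the underside; x along the 225 mm side. The board starts in it and goes back into it, long side along long side
- flux_jar: bystander: small white screw jar, 51 mm across, 56 mm high; origin under its centre
- beeswax: bystander: round yellow cake of wax, 43 mm across, 21 mm high; origin under its centre
- charcoal: bystander: black block, 36 x 62 x 28 mm; origin under its centre
- copper: bystander: flat copper offcut, 42 x 64 x 9 mm; origin under its centre
- bench_block: bystander: square steel block, 65 x 65 x 20 mm; origin under its centre
- pliers: bystander: pliers with dark blue handles, 82 x 203 x 19 mm, lying; origin under their centre
Things that resemble listed ones, but are neither listed nor needed, are in the scene too. There is more than one size of the rod; the one meant has the size given above.

How it is judged:
On the way, in this order (a step that is already met when the one before it is completed fails the run):
1. the board is pressed on the rod (more than 7 N) before the rod has come within 55 mm of the line (contact force between board and rod above 7 N and x of rod in the frame of mark below -0.055 m and z of rod in the frame of mark below 0.016 m), for 0.2 s.
2. the rod rolls under the pressed board (more than 7 N) through the stretch from 50 to 20 mm short of the line (contact force between board and rod above 7 N and x of rod in the frame of mark between -0.05 and -0.02 m), for 0.2 s.
3. the rod is brought to within 5 mm of the line under the pressed board (more than 7 N) (contact force between board and rod above 7 N and x of rod in the frame of mark between -0.005 and 0.005 m), for 0.1 s.
At the end, for the whole second after the job is handed in: The rod lies still on the plate with its axis within 5 mm of the scribed line, parallel to it within 0.1 rad (6 degrees) and its middle within 25 mm of the line's middle; the board lies flat, right side up and still on the tray's floor, wholly inside the rim (x of rod in the frame of mark between -0.005 and 0.005 m and y of rod in the frame of mark between -0.025 and 0.025 m and z of rod in the frame of mark between 0.009 and 0.015 m and angle between the y axis of rod and the y axis of mark, either way round below 0.1 rad and linear speed of each of rod, board below 0.01 m/s and x of board in the frame of tray between -0.035 and 0.035 m and y of board in the frame of tray between -0.025 and 0.025 m and z of board in the frame of tray below 0.007 m and angle between board's own z axis and vertical below 0.05 rad); the robot touches nothing.
It fails at once if the board bears on the rod with more than 17 N (contact force between board and rod above 17 N).
It fails at once if the fingers touch the rod (contact force between the fingers and rod above 0.3 N).
It fails at once if a bystander is moved by more than 20 mm (distance of any of flux_jar, beeswax, charcoal, copper, bench_block, pliers from where it was at the start of the episode above 0.02 m).
It also fails if it takes over 67 s, if anything falls off the work surface, if the arm or the gripper's body presses on something with over 40 N, if the wrist force passes 120 N, or if a joint passes its speed limit or range.

## Working session

There is one attempt and no reset: what is moved stays moved. The work goes in short steps, Python scripts to look and compute and a tool call to move; the robot and the scene stay as the last step left them, time stands still between calls to the robot, and variables do not carry over. Pictures are saved under pics/ and viewed, and the job is handed in when it is done.

Besides the shell and the picture viewer there is one more tool, called after "Request:" as a command line: name --argument value ..., lists and objects as JSON in quotes. play_rows: Moves the arm, as the interface text tells. Scaled input: -1 to 1 covers 300 mm each way for a shift and 90 degrees each way for a turn. Its arguments: {"type":"object","properties":{"series":{"type":"array","items":{"type":"array"}},"newtons":{"type":"number"}},"required":["series"]}

```bash
ls; mkdir -p pics; python3 - <<'E'
from rig import env
import cv2
s=env.get_state(); print(s); print(env.grip_depth)
for n in ["side","top","wrist"]:
    p=env.capture(n)
    print(n,{k:v for k,v in p.items() if k!="color"})
    cv2.imwrite(f"pics/{n}0.png",cv2.cvtColor(p["color"],cv2.COLOR_RGB2BGR))
    for l in ["board","board_grip","rod","mark","tray","plate"]:
        print(l,[(x['conf'],x['point']) for x in env.mark_of(l,p)][:4])
E
```

```text
pics
{'clock': 0.0, 'joint_positions': array([ 1.07992326,  0.47777839,  0.02235898,  1.55643673, -0.01150416,
        1.10930506, -0.08312611]), 'qvel': array([-0.00142467,  0.00212692, -0.00036855,  0.00081873, -0.00063026,
        0.00140742,  0.00038852]), 'tau': array([-7.56297432e-04, -5.82846344e+01,  1.53335273e+00, -2.72599590e+01,
       -5.44311746e-02,  1.69325218e-02,  1.79467270e-04]), 'position': array([ 0.25186005, -0.62560465,  0.22170288]), 'eef_rot': array([-3.08253545e+00, -5.97228755e-01,  7.48560027e-04]), 'wrist_force': array([0.28712935, 0.37437963, 0.31026243]), 'moment': array([ 0.00920383,  0.02788543, -0.00829362]), 'gripper_width': 0.08780123617646038}
0.0187
side {'vfov': 46.29567213695695, 'cx': 255.25511774495672, 'cy': 190.76846320921453, 'R': array([[ 0.99092372, -0.13313807, -0.01855919],
       [-0.08902802, -0.54654577, -0.83268345],
       [ 0.10071842,  0.82677807, -0.55343818]]), 't': array([-0.43659547,  0.03620055,  1.63966982]), 'shot': 1}
board [(0.63, [256.5, 151.4])]
board_grip [(0.63, [257.8, 142.0])]
rod [(0.5, [285.7, 208.6])]
mark [(0
[... 445 characters left out ...]
]), (0.67, [129.1, 170.6])]
rod [(0.68, [148.4, 244.1]), (0.51, [281.3, 162.2])]
mark [(0.93, [256.2, 172.4])]
tray [(0.6, [139.2, 175.8])]
plate [(0.85, [271.7, 169.9]), (0.26, [230.4, 205.0])]
wrist {'vfov': 65.70646984690485, 'cx': 255.81273384134408, 'cy': 189.57262443574052, 'hand_eye': array([[ 1.21159857e-03, -9.57180550e-01, -2.89489077e-01,
         7.94424246e-02],
       [ 9.99999264e-01,  1.17900275e-03,  2.86985542e-04,
         8.51016293e-04],
       [ 6.66114385e-05, -2.89489212e-01,  9.57181274e-01,
        -1.61227149e-01],
       [ 0.00000000e+00,  0.00000000e+00,  0.00000000e+00,
         1.00000000e+00]]), 'shot': 3}
board []
board_grip []
rod []
mark []
tray []
plate []
```

View pictures.

View pics/side0.png

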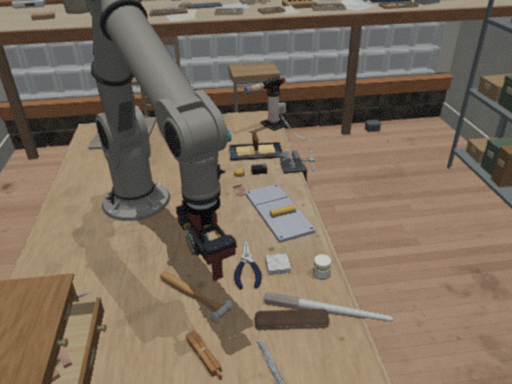

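View pics/top0.png

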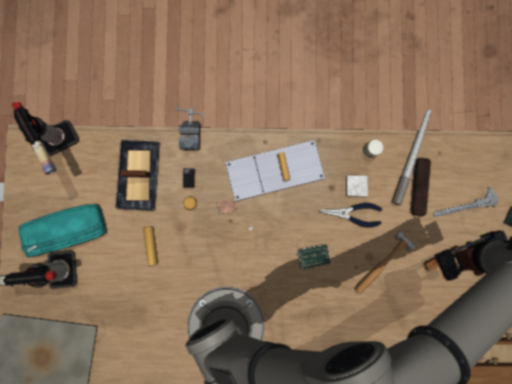

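View pics/wrist0.png

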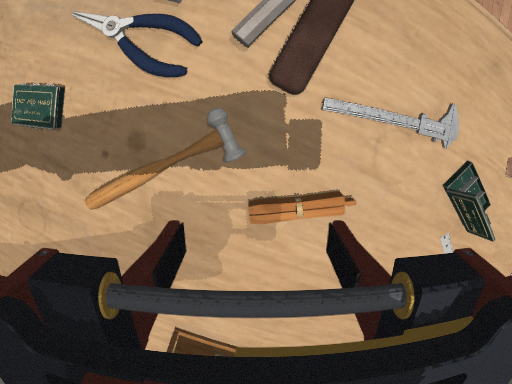

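```bash
cat > h.py <<'E'
import numpy as np, cv2
from rig import env
from scipy.spatial.transform import Rotation as Ro
def f_of(p): return p["color"].shape[0]/2/np.tan(np.radians(p["vfov"]/2))
def setwrist(p,s):
    Rt=Ro.from_rotvec(s["eef_rot"]).as_matrix(); H=p["hand_eye"]
    Rwc=Rt@H[:3,:3]; c=Rt@H[:3,3]+s["position"]
    p["Rwc"]=Rwc; p["c"]=c; p["fish"]=True
def cap(n):
    s=env.get_state(); p=env.capture(n)
    if n=="wrist": setwrist(p,s)
    else: p["Rwc"]=p["R"].T; p["c"]=-p["R"].T@p["t"]; p["fish"]=False
    return p
def ray(p,uv):
    f=f_of(p); d=(np.array(uv,float)-[p["cx"],p["cy"]])/f
    if p["fish"]:
        r=np.hypot(*d); v=np.array([*(d/r*np.sin(r) if r>1e-9 else d),np.cos(r)])
    else: v=np.array([*d,1.])
    return p["Rwc"]@v
def onz(p,uv,z):
    v=ray(p,uv); return p["c"]+v*(z-p["c"][2])/v[2]
def proj(p,X):
    q=p["Rwc"].T@(np.array(X)-p["c"]); f=f_of(p)
    if p["fish"]:
        r=np.hypot(q[0],q[1]); th=np.arctan2(r,q[2]); return np.array([p["cx"],p["cy"]])+f*th*q[:2]/r
    return np.array([p["cx"],p["cy"]])+f*q[:2]/q[2]
def save(p,name,crop=None,k=1):
    im=cv2.cvtColor(p["color"],cv2.COLOR_RGB2BGR)
    if crop: x0,y0,x1,y1=crop; im=im[y0:y1,x0:x1]
    if k!=1: im=cv2.resize(im,None,fx=k,fy=k,interpolation=cv2.INTER_CUBIC)
    cv2.imwrite("pics/"+name,im)
E
python3 - <<'E'
from h import *
p=cap("top"); save(p,"topcrop.png",(100,120,340,280),3.3)
for n,uv,z in [("tray",(139,176),.004),("mark",(259,174),.016),("rod",(284,166),.03),("plateL",(229,163),.016),("plL2",(233,200),.016),("plR",(318,142),.016),("plR2",(325,177),.016),("rod2",(150,246),.02)]:
    print(n,onz(p,uv,z).round(3))
E
```

```text
tray [0.475 0.288 0.004]
mark [ 0.484 -0.1    0.016]
rod [ 0.509 -0.18   0.03 ]
plateL [ 0.519 -0.003  0.016]
plL2 [ 0.4   -0.017  0.016]
plR [ 0.591 -0.292  0.016]
plR2 [ 0.477 -0.314  0.016]
rod2 [0.251 0.243 0.02 ]
```

View pics/topcrop.png

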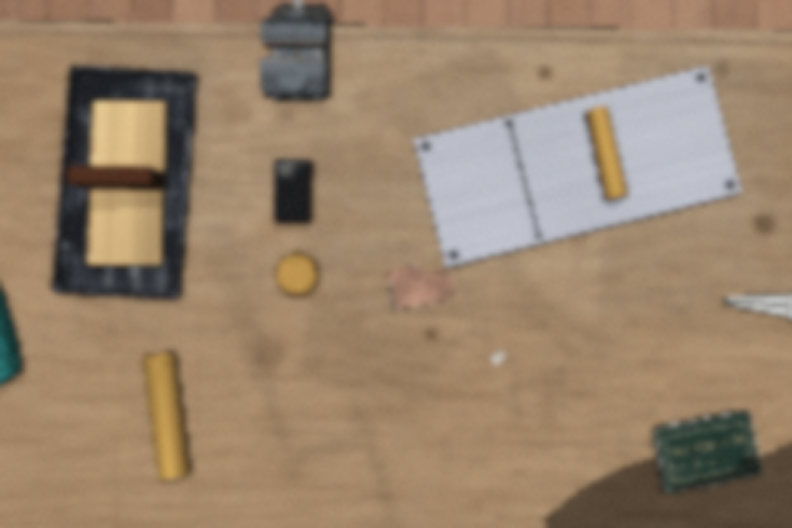

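Request:
play_rows --series '[[-1, [0.3, 0.3, 0.25], [0, 0, -0.05]], [-1, [0.83, 0.9, 0.25], [0, 0, -0.09]], [-1, [0.83, 0.9, 0.25], [0, 0, -0.09]], [-1, [0.83, 0.9, 0.25], [0, 0, -0.09]], [-1, [0.83, 0.9, 0.25], [0, 0, -0.09]], [-1, [0.83, 0.9, 0.25], [0, 0, -0.09]], [-1, [0.83, 0.9, 0.25], [0, 0, -0.09]]]'

```text
clock: 1.98
position: [0.5056, -0.3506, 0.2985]
eef_rot: [-3.116, -0.393, -0.005]
wrist_force: [0.4, -0.2, 1.2]
gripper_width: 0.0877
```

Request:
play_rows --series '[[-1, [0, 0.73, 0], [0, 0, 0]], [-1, [0, 0.73, 0], [0, 0, 0]], [-1, [0, 0.73, 0], [0, 0, 0]], [-1, [0, 0.73, 0], [0, 0, 0]], [-1, [0, 0.73, 0], [0, 0, 0]], [-1, [0, 0.73, 0], [0, 0, 0]]]'

```text
clock: 2.72
position: [0.5008, -0.1391, 0.2976]
eef_rot: [3.118, 0.375, -0.0]
wrist_force: [0.3, 0.1, -0.7]
gripper_width: 0.0879
```

```bash
python3 - <<'E'
from h import *
p=cap("wrist"); save(p,"wplate.png",None,1.5)
for l in ["rod","mark","plate","beeswax","charcoal","copper"]:
    r=env.mark_of(l,p); print(l,[(x['conf'],x['point'],onz(p,x['point'],.016).round(3)) for x in r][:3])
E
```

```text
rod [(0.91, [45.5, 234.9], array([0.255, 0.235, 0.016])), (0.8, [280.2, 154.7], array([ 0.51 , -0.176,  0.016]))]
mark [(0.66, [228.3, 157.1], array([ 0.488, -0.1  ,  0.016])), (0.55, [11.2, 119.4], array([0.473, 0.334, 0.016])), (0.16, [101.4, 183.8], array([0.396, 0.104, 0.016]))]
plate [(0.66, [262.6, 157.4], array([ 0.5  , -0.151,  0.016]))]
beeswax [(0.91, [99.5, 182.6], array([0.397, 0.108, 0.016])), (0.24, [283.4, 154.1], array([ 0.513, -0.18 ,  0.016]))]
charcoal [(0.78, [101.3, 141.0], array([0.469, 0.113, 0.016]))]
copper [(0.88, [159.7, 201.8], array([ 0.391, -0.006,  0.016])), (0.42, [282.9, 156.5], array([ 0.509, -0.181,  0.016]))]
```

View pics/wplate.png

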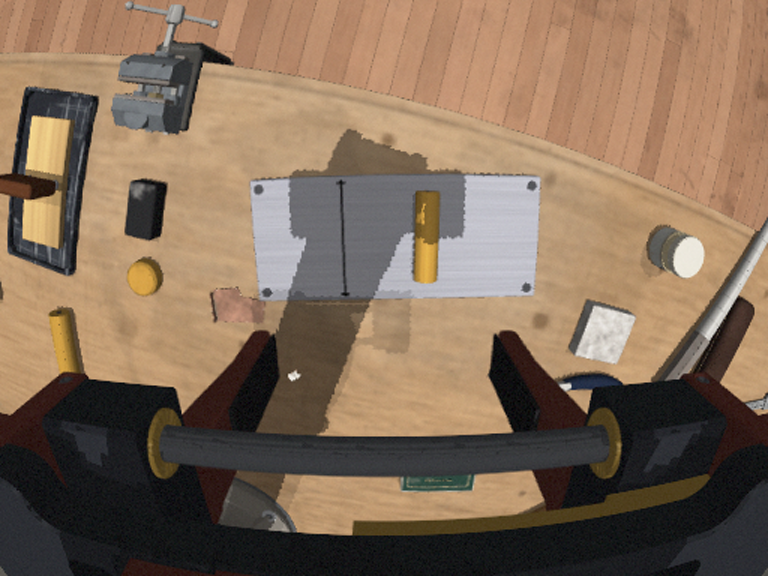

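```bash
python3 - <<'E'
from h import *
p=cap("wrist"); save(p,"wp2.png",(160,105,370,210),3.8)
E
```

```text
(no output)
```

View pics/wp2.png

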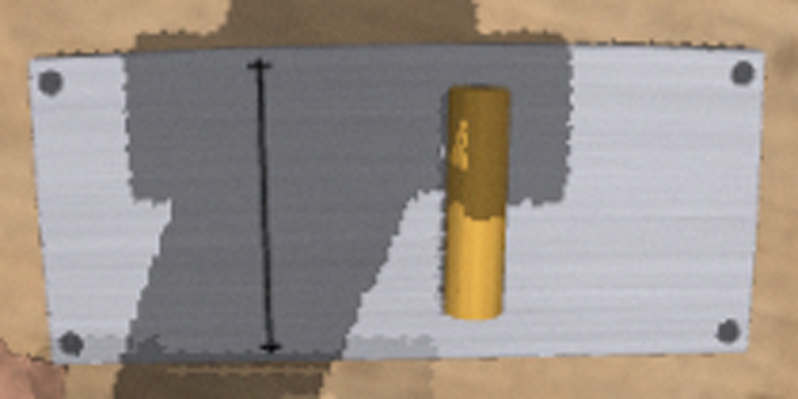

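```bash
python3 - <<'E'
from h import *
from scipy.optimize import least_squares
p=cap("wrist")
c=lambda q: np.array(q)/3.8+[160,105]
px=np.array([c(q) for q in [(30,59),(762,53),(748,350),(52,363),(260,65),(271,349)]])
L=[(.15,.065),(-.15,.065),(-.15,-.065),(.15,-.065)]
# +x end is left; image up= tool +x
def pts(v):
    x,y,a,z,ll=v; R=np.array([[np.cos(a),-np.sin(a)],[np.sin(a),np.cos(a)]])
    return [np.r_[R@np.array(q)+[x,y],z] for q in [( .15,-.065),(-.15,-.065),(-.15,.065),(.15,.065),(.055,-ll),(.055,ll)]]
def res(v,z=None):
    return np.r_[np.concatenate([proj(p,X)-u for X,u in zip(pts(v),px)]), (v[3]-.0155)/.003]
s=least_squares(res,[.5,-.15,1.8,.0155,.05]); print(s.x.round(4),np.degrees(s.x[2]),s.fun.round(2))
x,y,a,z,ll=s.x; R=np.array([[np.cos(a),-np.sin(a)],[np.sin(a),np.cos(a)]])
m=R@[.055,0]+[x,y]; print("mark",m.round(4))
# rod: fit via silhouette pts left/right midline
def rodres(v):
    rx,ry,ra=v; ax=np.array([-np.sin(ra),np.cos(ra),0]); n=np.array([np.cos(ra),np.sin(ra),0]); C=np.array([rx,ry,z+.012]); out=[]
    for q,sgn in [((448,95),1),((444,305),1),((510,95),-1),((503,305),-1)]:
        d=ray(p,c(q)); d/=np.linalg.norm(d)
        w=np.cross(ax,d); dist=np.dot(C-p["c"],w)/np.linalg.norm(w)
        out.append((abs(dist)-.012)*1000)
    return out
r0=onz(p,c((476,203)),z+.02)
sol=least_squares(rodres,[r0[0],r0[1],a]); print("rod(y free) ",sol.x.round(4),np.degrees(sol.x[2]),sol.fun)
rc=R.T@(sol.x[:2]-m); print("rod in mark frame (x)",rc, "yaw rel deg",np.degrees(sol.x[2]-a))
for q in [(478,86),(473,321)]:
    print("end",R.T@(onz(p,c(q),z+.02)[:2]-m))
for l in ["mark","rod","board","board_grip","tray"]:
    q=cap("top"); 
    for h in env.mark_of(l,q): 
        X=onz(q,h["point"],{"mark":z,"rod":z+.012,"board":.004,"board_grip":.058,"tray":0}[l]); print(l,h["conf"],X.round(4),(R.T@(X[:2]-m)).round(4))
E
```

```text
[ 0.4977 -0.155   1.8294  0.012   0.0588] 104.81476271084549 [-0.63  0.12  0.82 -0.62 -0.22  0.8   0.09  0.42  0.06 -0.28 -0.07 -0.3
 -1.15]
mark [ 0.4837 -0.1018]
rod(y free)  [ 0.3143 -0.2293  1.8087] 103.63193682685117 [-0.04448084 -0.14184376 -0.04302141 -0.14434255]
rod in mark frame (x) [-0.07996449  0.19628611] yaw rel deg -1.1828258839943129
end [-0.08379122 -0.05030698]
end [-0.08233403  0.04238657]
mark 0.74 [ 0.4881 -0.1013  0.012 ] [-0.0007 -0.0044]
rod 0.75 [0.2508 0.2426 0.024 ] [0.3925 0.1371]
board 0.73 [0.4739 0.2923 0.004 ] [ 0.3835 -0.0914]
board_grip 0.78 [0.4838 0.2926 0.058 ] [ 0.3812 -0.101 ]
```

Request:
play_rows --series '[[-1, [-0.03, 0.2, 0], [0, 0, 0.1]], [-1, [-0.06, 0.4, 0], [0, 0, 0.22]], [-1, [-0.1, 0.98, 0], [0, 0, 0.8]], [-1, [-0.1, 0.98, 0], [0, 0, 0.8]], [-1, [-0.1, 0.98, 0], [0, 0, 0.8]], [-1, [-0.1, 0.98, 0], [0, 0, 0.8]], [-1, [-0.1, 0.98, 0], [0, 0, 0.8]]]'

```text
clock: 4.55
position: [0.4709, 0.1578, 0.2977]
eef_rot: [-2.293, -2.148, -0.0]
wrist_force: [-0.4, -1.7, -0.4]
gripper_width: 0.0882
```

Request:
play_rows --series '[[-1, [0, 0.42, -0.1], [0, 0, 0.02]], [-1, [0, 0.42, -0.1], [0, 0, 0.02]], [-1, [0, 0.42, -0.1], [0, 0, 0.02]], [-1, [0, 0.42, -0.1], [0, 0, 0.02]], [-1, [0, 0.42, -0.1], [0, 0, 0.02]]]'

```text
clock: 5.18
position: [0.4718, 0.2811, 0.2679]
eef_rot: [2.269, 2.172, -0.0]
wrist_force: [-0.6, -0.1, 0.3]
gripper_width: 0.088
```

```bash
python3 - <<'E'
from h import *
p=cap("wrist"); save(p,"wtray.png",None,1.5)
s=env.get_state(); print(s["position"],s["eef_rot"],s["joint_positions"].round(2),s["wrist_force"])
for l,z in [("board",.004),("board_grip",.058),("tray",0)]:
    r=env.mark_of(l,p); print(l,[(x['conf'],x['point'],onz(p,x['point'],z).round(4)) for x in r][:3])
E
```

```text
[0.47186409 0.28118199 0.26802984] [2.26904291e+00 2.17128630e+00 3.21716182e-04] [-0.14  0.29 -0.62  1.77  0.18  1.14 -0.86] [ 0.39181884 -0.21107445  0.37821168]
board []
board_grip [(0.92, [258.4, 155.7], array([0.4759, 0.2923, 0.058 ]))]
tray [(0.38, [213.8, 309.9], array([0.3824, 0.0013, 0.    ]))]
```

View pics/wtray.png

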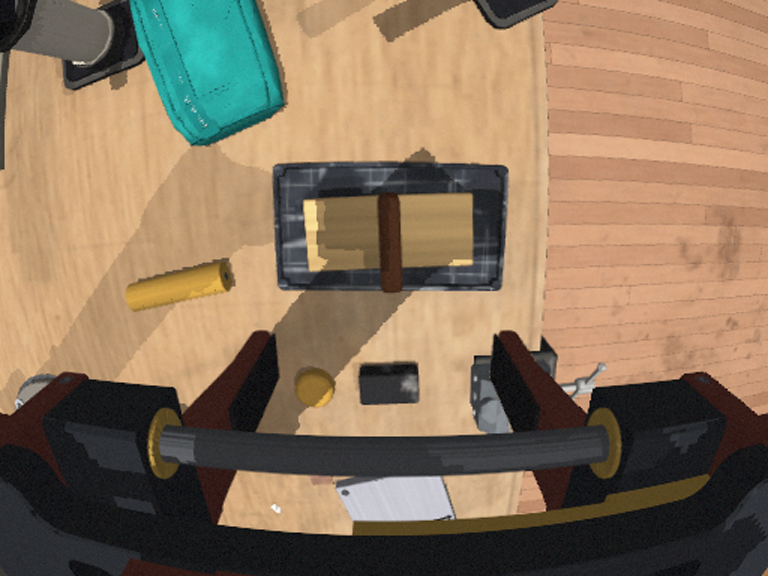

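```bash
python3 - <<'E'
from h import *
p=cap("wrist"); save(p,"wt2.png",(175,100,345,200),4.6)
p=cap("side"); save(p,"st.png",(215,115,305,170),8)
E
```

```text
(no output)
```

View pics/wt2.png

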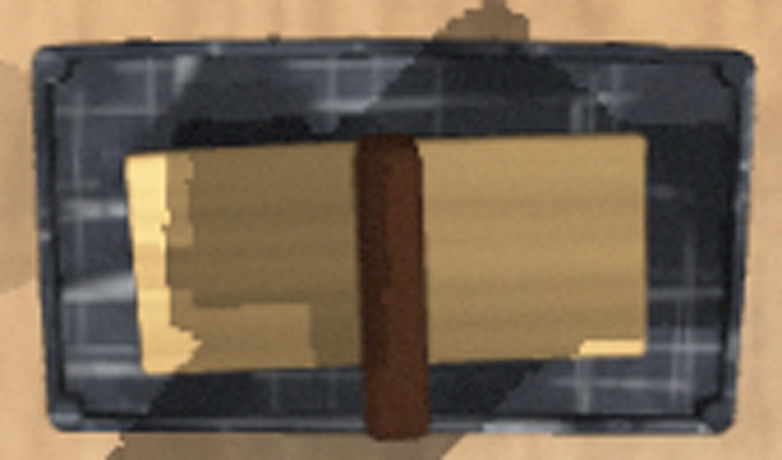

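View pics/st.png

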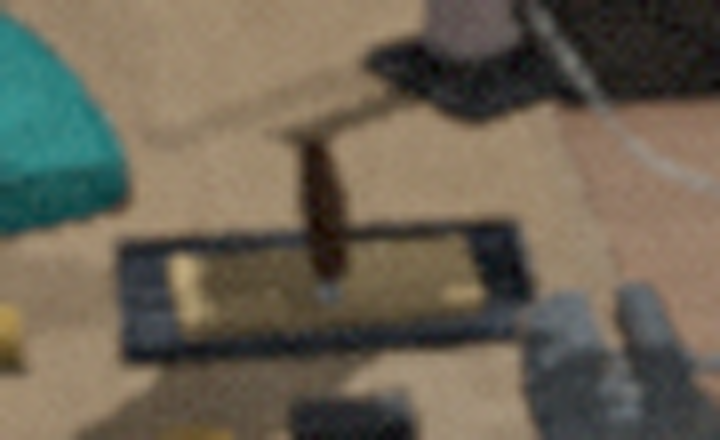

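```bash
python3 - <<'E'
from h import *
from scipy.optimize import least_squares
p=cap("wrist"); print(p["c"])
c=lambda q: np.array(q)/4.6+[175,100]
def rect(px,lx,ly,z):
    px=[c(q) for q in px]
    def pts(v):
        x,y,a=v; R=np.array([[np.cos(a),-np.sin(a)],[np.sin(a),np.cos(a)]])
        return [np.r_[R@np.array(q)+[x,y],z] for q in [(-lx,ly),(lx,ly),(lx,-ly),(-lx,-ly)]]
    s=least_squares(lambda v:np.concatenate([proj(p,X)-u for X,u in zip(pts(v),px)]),[.475,.29,0]); 
    print(s.x.round(4),np.degrees(s.x[2]).round(2),s.fun.round(2)); return s.x
t=rect([(35,50),(752,55),(728,432),(52,430)],.1125,.0625,.013)
b=rect([(127,157),(645,135),(645,355),(146,373)],.08,.035,.016)
a=b[2]; R=np.array([[np.cos(a),-np.sin(a)],[np.sin(a),np.cos(a)]])
for foot in (18,23,28,33,38):
    o=[]
    for z in (foot,foot+48):
        for q in [(-9,40),(9,40),(9,-40),(-9,-40)]:
            X=np.r_[R@(np.array(q)/1000)+b[:2],.004+z/1000]
            o.append(((proj(p,X)-[175,100])*4.6).round().astype(int).tolist())
    print(foot,"foot",o[:4],"top",o[4:])
q=cap("side")
for foot in (18,23,28,33,38):
    o=[]
    for z in (foot,foot+48):
        for qq in [(0,40),(0,-40)]:
            X=np.r_[R@(np.array(qq)/1000)+b[:2],.004+z/1000]
            o.append(((proj(q,X)-[215,115])*8).round().astype(int).tolist())
    print(foot,"side foot",o[:2],"top",o[2:])
s=env.get_state(); print(s["position"],Ro.from_rotvec(s["eef_rot"]).as_matrix().round(4))
E
```

```text
[0.47520918 0.36067506 0.42914144]
[ 0.4786  0.2894 -0.0455] -2.61 [-1.55 -0.86  1.43 -0.81  1.51  1.17 -1.32  0.98]
[0.4777 0.2862 0.0009] 0.05 [-0.56 -0.4   0.7  -0.19  0.67  0.12 -0.81  0.62]
18 foot [[356, 128], [416, 125], [425, 385], [367, 387]] top [[353, 143], [422, 141], [432, 432], [367, 434]]
23 foot [[355, 129], [417, 127], [426, 389], [367, 391]] top [[353, 145], [423, 142], [433, 437], [366, 440]]
28 foot [[355, 131], [417, 128], [427, 393], [367, 396]] top [[353, 147], [423, 144], [433, 443], [366, 445]]
33 foot [[355, 132], [418, 130], [427, 398], [367, 401]] top [[353, 149], [424, 146], [434, 449], [366, 451]]
38 foot [[355, 134], [419, 131], [428, 403], [367, 405]] top [[352, 151], [425, 148], [435, 455], [366, 457]]
18 side foot [[309, 231], [329, 302]] top [[307, 151], [327, 220]]
23 side foot [[309, 223], [329, 293]] top [[307, 143], [327, 211]]
28 side foot [[309, 215], [329, 285]] top [[307, 134], [327, 203]]
33 side foot [[308, 207], [329, 276]] top [[307, 126], [327, 194]]
38 side foot [[308, 198], [328, 268]] top [[306, 117], [327, 185]]
[0.47127161 0.28255885 0.26782885] [[ 4.180e-02  9.991e-01  4.000e-04]
 [ 9.991e-01 -4.180e-02  0.000e+00]
 [ 0.000e+00  4.000e-04 -1.000e+00]]
```

Request:
play_rows --newtons 55 --series '[[-1, [0.023, 0.015, -0.15], [0, 0, 0.027]], [-1, [0.023, 0.015, -0.35], [0, 0, 0.027]], [-1, [0.023, 0.015, -0.53], [0, 0, 0.027]], [-1, [0.023, 0.015, -0.65], [0, 0, 0.027]], [-1, [0.023, 0.015, -0.72], [0, 0, 0.027]], [-1, [0.023, 0.015, -0.758], [0, 0, 0.027]], [-1, [0.023, 0.015, -0.758], [0, 0, 0.027]], [-1, [0.023, 0.015, -0.758], [0, 0, 0.027]]]'

```text
clock: 6.58
position: [0.4787, 0.2878, 0.0413]
eef_rot: [2.22, 2.222, 0.003]
wrist_force: [0.6, -0.6, 0.4]
gripper_width: 0.0879
```

```bash
python3 - <<'E'
from h import *
p=cap("wrist"); save(p,"g1.png",None,1.4)
p=cap("side"); save(p,"g1s.png",(215,105,305,170),8)
s=env.get_state(); print(s["position"],s["wrist_force"],s["moment"],Ro.from_rotvec(s["eef_rot"]).as_matrix().round(4))
E
```

```text
[0.47871473 0.28778457 0.04133117] [ 0.2536254  -0.02218176 -0.61851341] [-0.08424088 -0.09670778 -0.00663662] [[-9.0e-04  1.0e+00  1.7e-03]
 [ 1.0e+00  9.0e-04  1.0e-03]
 [ 1.0e-03  1.7e-03 -1.0e+00]]
```

View pics/g1.png

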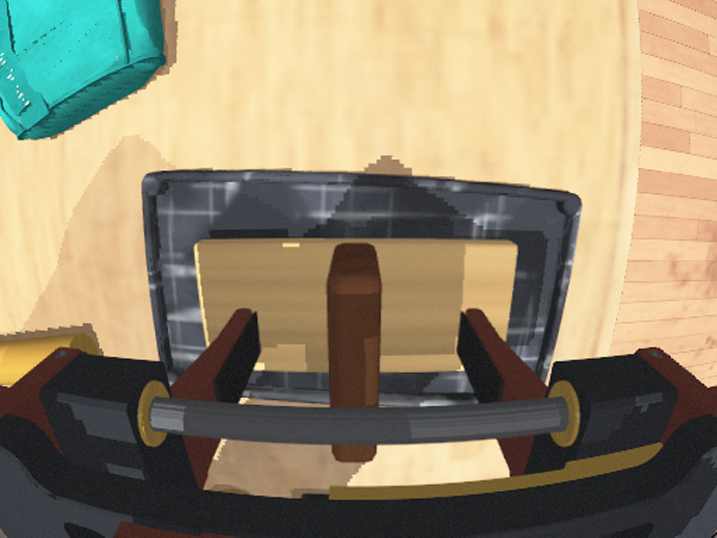

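View pics/g1s.png

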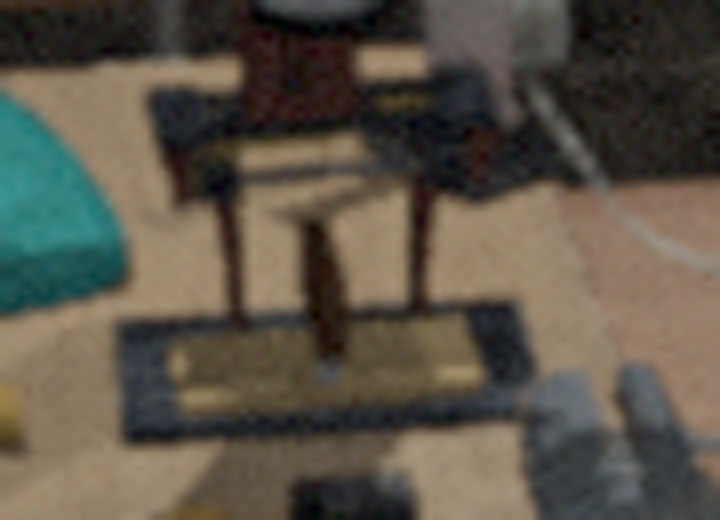

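Request:
play_rows --newtons 55 --series '[[1, [0, 0, 0], [0, 0, 0]], [1, [0, 0, 0], [0, 0, 0]], [1, [0, 0, 0], [0, 0, 0]], [1, [0, 0, 0], [0, 0, 0]], [1, [0, 0, 0], [0, 0, 0]], [1, [0, 0, 0], [0, 0, 0]]]'

```text
clock: 7.42
position: [0.478, 0.2874, 0.0402]
eef_rot: [-2.22, -2.223, 0.0]
wrist_force: [1.0, -1.0, 0.1]
gripper_width: 0.0315
```

Request:
play_rows --series '[[1, [0, 0, 0.03], [0, 0, 0]], [1, [0, 0, 0.1], [0, 0, 0]], [1, [0, 0, 0.2], [0, 0, 0]], [1, [0, 0, 0.35], [0, 0, 0]], [1, [0, 0, 0.35], [0, 0, 0]], [1, [0, 0, 0.35], [0, 0, 0]]]'

```text
clock: 8.18
position: [0.4776, 0.2867, 0.1447]
eef_rot: [2.22, 2.222, -0.002]
wrist_force: [0.0, 0.2, -2.3]
gripper_width: 0.0179
```

```bash
python3 - <<'E'
from h import *
p=cap("wrist"); save(p,"g2.png",None,1.4)
p=cap("side"); save(p,"g2s.png",(205,85,305,170),7)
for i in range(4):
    s=env.get_state(); print(s["position"],s["wrist_force"],s["moment"]); env.capture("top")
E
```

```text
[0.47714316 0.28646344 0.14384546] [-0.39513878  0.44955791 -2.50772237] [-0.04307086 -0.06432169  0.01719588]
[0.47716665 0.28661051 0.14381676] [-0.45100385 -0.0152313  -1.79951764] [-0.0400844  -0.05338937 -0.01253457]
[0.47727806 0.28674593 0.14393242] [-0.71136453 -0.25028013 -0.96591918] [-0.00246462 -0.09430878  0.04385309]
[0.47741603 0.28690112 0.14412693] [ 0.35399452 -0.12424418 -2.69576012] [ 0.01218961 -0.09205683 -0.01004836]
```

View pics/g2.png

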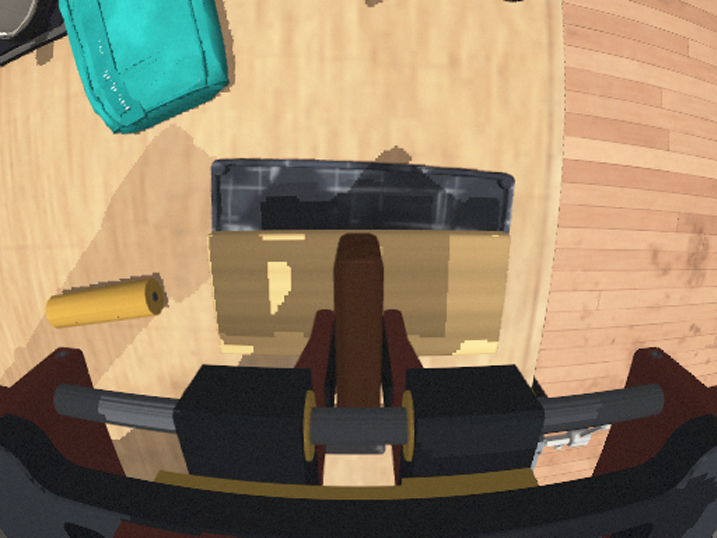

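View pics/g2s.png

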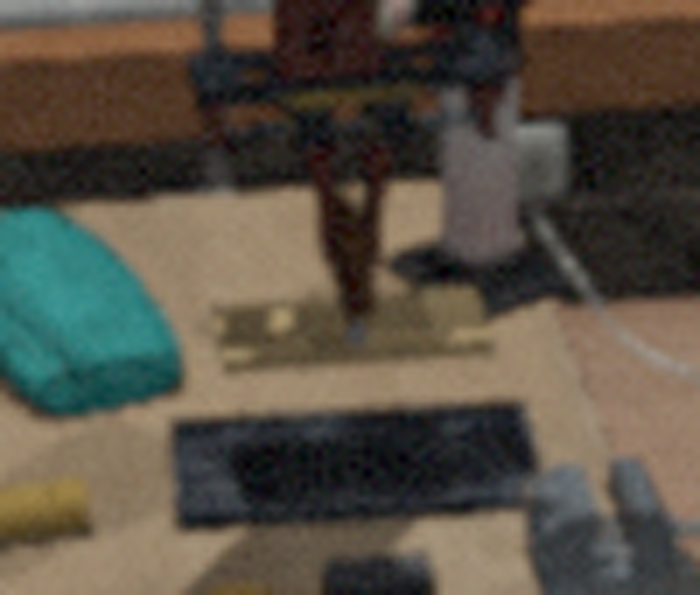

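Request:
play_rows --series '[[1, [0, 0, 0.2], [0, 0, 0]], [1, [0.02, -0.15, 0.2], [0, 0, -0.06]], [1, [0.04, -0.3, 0.2], [0, 0, -0.15]], [1, [0.06, -0.45, 0.2], [0, 0, -0.24]], [1, [0.06, -0.6, 0.2], [0, 0, -0.33]], [1, [0.06, -0.75, 0.2], [0, 0, -0.42]], [1, [0.06, -0.87, 0.2], [0, 0, -0.51]], [1, [0.06, -0.97, 0.2], [0, 0, -0.58]], [1, [0.06, -0.97, 0.2], [0, 0, -0.58]], [1, [0.06, -0.97, 0.2], [0, 0, -0.58]]]'

```text
clock: 9.72
position: [0.4959, -0.0027, 0.2051]
eef_rot: [-2.97, -1.022, 0.0]
wrist_force: [0.2, -0.5, -1.4]
gripper_width: 0.0174
```

Request:
play_rows --series '[[1, [0.02, -0.15, 0], [0, 0, -0.06]], [1, [0.04, -0.3, 0], [0, 0, -0.15]], [1, [0.06, -0.48, 0], [0, 0, -0.24]], [1, [0.086, -0.62, 0], [0, 0, -0.258]], [1, [0.086, -0.72, 0], [0, 0, -0.258]], [1, [0.086, -0.756, -0.1], [0, 0, -0.258]], [1, [0.086, -0.756, -0.25], [0, 0, -0.258]], [1, [0.086, -0.756, -0.25], [0, 0, -0.258]], [1, [0.086, -0.756, -0.25], [0, 0, -0.258]]]'

```text
clock: 10.85
position: [0.5231, -0.2295, 0.1315]
eef_rot: [3.116, 0.404, 0.002]
wrist_force: [0.9, -0.1, -2.0]
gripper_width: 0.0177
```

```bash
cat >> h.py <<'E'
def avg(n=10,cam="side"):
    F=[];M=[];P=[]
    for i in range(n):
        s=env.get_state(); F.append(s["wrist_force"]);M.append(s["moment"]);P.append(s["position"]); last=env.capture(cam)
    s=env.get_state()
    R=Ro.from_rotvec(s["eef_rot"]).as_matrix()
    print("t",round(s["clock"],2),"F",np.mean(F,0).round(2),"sd",np.std(F,0).round(2)[2],"M",np.mean(M,0).round(3),"P",np.mean(P,0).round(4),"yaw",np.degrees(np.arctan2(R[1,1],R[0,1])).round(2),"tilt",R[2,:2].round(4),"w",round(s["gripper_width"],4))
    return last
MK=np.array([.4837,-.1018]); MA=np.radians(104.8)
def tomark(X):
    d=np.array(X)[:2]-MK; c,s=np.cos(MA),np.sin(MA); return np.array([c*d[0]+s*d[1],-s*d[0]+c*d[1]])
E
python3 - <<'E'
from h import *
avg(10)
p=cap("wrist"); save(p,"a1.png",None,1.4)
p=cap("side"); save(p,"a1s.png",(225,125,325,245),6)
s=env.get_state(); print(tomark(s["position"]))
E
```

```text
t 11.35 F [-0.02  0.08 -2.1 ] sd 0.53 M [0.008 0.001 0.004] P [ 0.5228 -0.2303  0.1316] yaw -75.36 tilt [0.0003 0.0003] w 0.0178
[-0.13414449 -0.00400509]
```

View pics/a1.png

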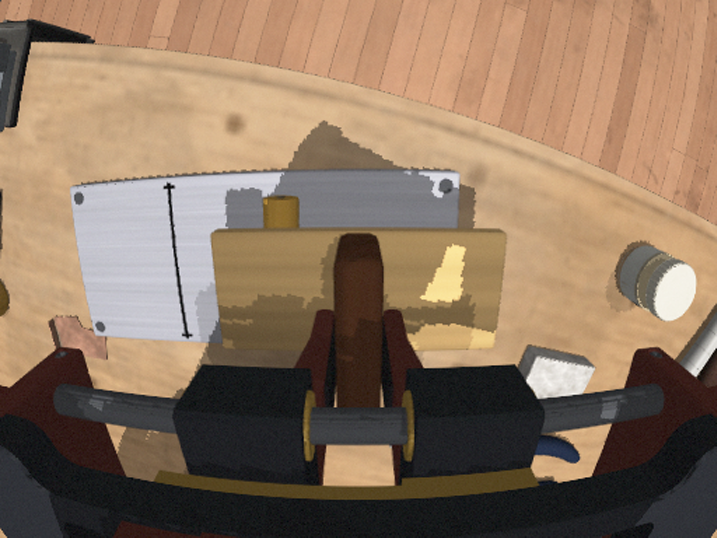

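View pics/a1s.png

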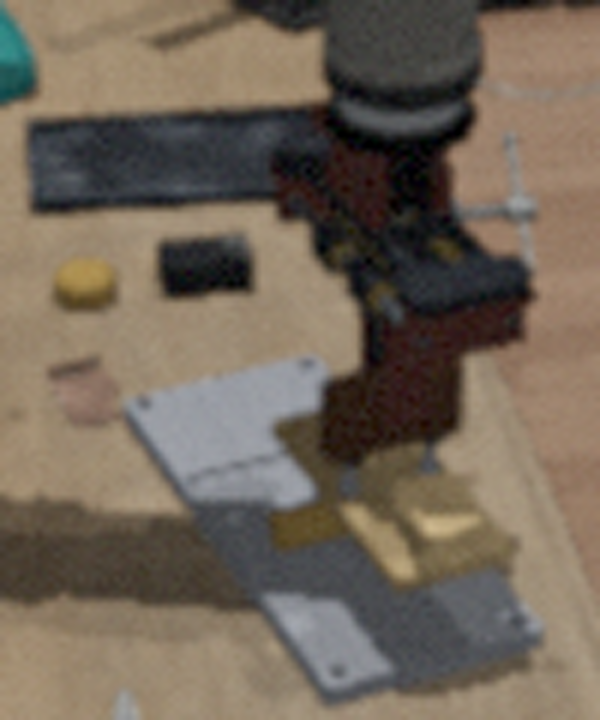

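Request:
play_rows --series '[[1, [0, 0, -0.08], [0, 0, 0]], [1, [0, 0, -0.13], [0, 0, 0]], [1, [0, 0, -0.16], [0, 0, 0]], [1, [0, 0, -0.17], [0, 0, 0]], [1, [0, 0, -0.175], [0, 0, 0]], [1, [0, 0, -0.18], [0, 0, 0]], [1, [0, 0, -0.185], [0, 0, 0]]]'

```text
clock: 12.32
position: [0.5221, -0.2311, 0.0758]
eef_rot: [3.115, 0.399, 0.001]
wrist_force: [-3.1, -1.3, 11.4]
gripper_width: 0.0177
```

```bash
python3 - <<'E'
from h import *
avg(4)
E
```

```text
t 12.53 F [-3.03 -0.99 10.94] sd 0.8 M [0.476 1.039 0.055] P [ 0.5221 -0.2311  0.0759] yaw -75.4 tilt [0.0005 0.001 ] w 0.0179
```

Request:
play_rows --series '[[1, [0, 0, 0.001], [0, 0, 0]], [1, [-0.002, 0.008, 0.001], [0, 0, 0]], [1, [-0.0043, 0.016, 0.001], [0, 0, 0]], [1, [-0.0085, 0.032, 0.001], [0, 0, 0]], [1, [-0.0085, 0.032, 0.001], [0, 0, 0]]]'

```text
clock: 13.15
position: [0.5197, -0.2211, 0.0764]
eef_rot: [3.115, 0.4, 0.002]
wrist_force: [-3.1, -0.4, 9.1]
gripper_width: 0.018
```

```bash
python3 - <<'E'
from h import *
p=avg(4,"wrist"); save(p,"r1.png",(100,100,400,240),2.6)
E
```

```text
t 13.35 F [-2.79 -0.48  9.47] sd 0.32 M [0.446 0.902 0.048] P [ 0.5197 -0.2212  0.0764] yaw -75.38 tilt [0.0009 0.001 ] w 0.0178
```

View pics/r1.png

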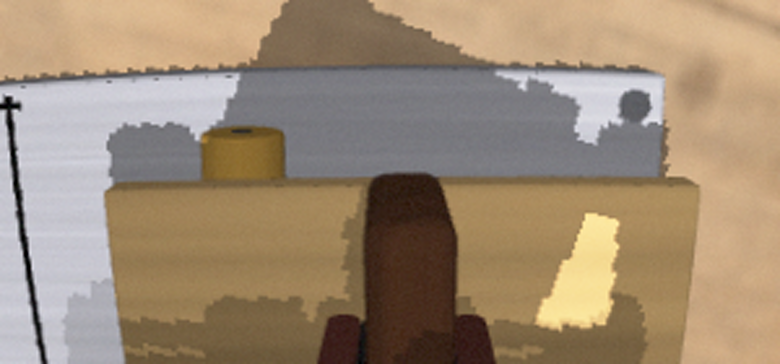

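Request:
play_rows --series '[[1, [-0.0043, 0.016, 0], [0, 0, 0]], [1, [-0.0085, 0.032, 0], [0, 0, 0]], [1, [-0.0128, 0.048, 0], [0, 0, 0]], [1, [-0.017, 0.064, 0], [0, 0, 0]]]'

```text
clock: 13.85
position: [0.5152, -0.2024, 0.0767]
eef_rot: [3.114, 0.399, 0.004]
wrist_force: [-2.4, -1.6, 10.1]
gripper_width: 0.0174
```

```bash
cat >> h.py <<'E'
def rodread(p,z=.013,yaw=None):
    hsv=cv2.cvtColor(p["color"],cv2.COLOR_RGB2HSV)
    m=((hsv[...,1]>170)&(hsv[...,0]>14)&(hsv[...,0]<32)&(hsv[...,2]>60)).astype(np.uint8)
    m[:100]=0; m[230:]=0
    n,lab,st,ce=cv2.connectedComponentsWithStats(m)
    best=None
    for i in range(1,n):
        X=tomark(onz(p,ce[i],z+.015))
        if st[i,4]>60 and abs(X[0])<.12 and abs(X[1])<.07 and (best is None or st[i,4]>st[best,4]): best=i
    if best is None: print("no rod"); return
    y0=st[best,1]; hh=st[best,3]; out=[]
    for r in range(y0+int(hh*.4),y0+hh-1):
        cs=np.where(lab[r]==best)[0]
        if len(cs)<8: continue
        # midray through silhouette edges, angular bisector passes through axis
        d1=ray(p,(cs[0]-.5,r)); d2=ray(p,(cs[-1]+.5,r)); d=d1/np.linalg.norm(d1)+d2/np.linalg.norm(d2)
        X=p["c"]+d*(z+.012-p["c"][2])/d[2]; out.append(tomark(X))
    out=np.array(out); print("rod rows",len(out),"mark-frame x",out[:,0].mean().round(4),"at y",out[:,1].mean().round(4),"box",st[best])
E
python3 - <<'E'
from h import *
p=avg(3,"wrist")
p=cap("wrist"); save(p,"r2.png",(60,100,400,240),2.3); rodread(p)
E
```

```text
t 14.0 F [-2.39 -0.94 10.4 ] sd 0.33 M [0.239 0.762 0.046] P [ 0.5151 -0.2019  0.0767] yaw -75.36 tilt [0.0018 0.0014] w 0.0176
no rod
```

View pics/r2.png

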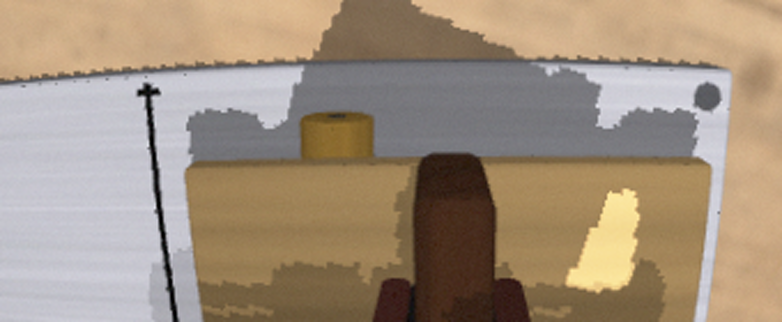

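Request:
play_rows --series '[[1, [-0.0043, 0.016, 0.0008], [0, 0, 0]], [1, [-0.0085, 0.032, 0.001], [0, 0, 0]], [1, [-0.0128, 0.048, 0.0013], [0, 0, 0]], [1, [-0.017, 0.064, 0.0015], [0, 0, 0]]]'

```text
clock: 14.55
position: [0.5105, -0.1831, 0.0772]
eef_rot: [3.114, 0.399, 0.005]
wrist_force: [-1.2, -0.8, 9.9]
gripper_width: 0.0175
```

```bash
python3 - <<'E'
import cv2
im=cv2.imread("pics/r2.png"); h=cv2.cvtColor(im,cv2.COLOR_BGR2HSV)
for q in [(338,130),(338,145),(310,145),(365,145),(280,145),(338,200),(340,116)]: print(q,h[q[1],q[0]])
E
sed -i 's/hsv\[...,1\]>170/hsv[...,1]>150/; s/abs(X\[1\])<.07/abs(X[1])<.09/' h.py
python3 - <<'E'
from h import *
p=avg(3,"wrist")
p=cap("wrist"); save(p,"r3.png",(60,100,400,240),2.3); rodread(p)
np.savez("r3.npz",**{k:v for k,v in p.items()})
E
```

```text
(338, 130) [ 19 169 137]
(338, 145) [ 19 168 140]
(310, 145) [ 20 169 124]
(365, 145) [ 20 166 123]
(280, 145) [115  12 127]
(338, 200) [ 18 112 160]
(340, 116) [17 61 59]
t 14.7 F [-1.13 -0.45 10.09] sd 0.66 M [0.154 0.523 0.022] P [ 0.5104 -0.1826  0.0772] yaw -75.35 tilt [0.0026 0.0015] w 0.0177
rod rows 11 mark-frame x -0.0596 at y -0.0423 box [204 149  32  19 547]
```

Request:
play_rows --series '[[1, [-0.0043, 0.016, 0.0008], [0, 0, 0]], [1, [-0.0085, 0.032, 0.0012], [0, 0, 0]], [1, [-0.0128, 0.048, 0.0017], [0, 0, 0]], [1, [-0.017, 0.064, 0.0021], [0, 0, 0]]]'

```text
clock: 15.25
position: [0.5058, -0.1637, 0.0777]
eef_rot: [3.114, 0.4, 0.006]
wrist_force: [-0.2, 0.4, 7.9]
gripper_width: 0.0177
```

```bash
python3 - <<'E'
from h import *
p=avg(3,"wrist")
p=cap("wrist"); save(p,"r4.png",(60,100,400,240),2.3); rodread(p)
E
```

```text
t 15.4 F [-0.53  0.33  7.67] sd 0.92 M [0.133 0.18  0.021] P [ 0.5057 -0.1631  0.0777] yaw -75.33 tilt [0.0035 0.0015] w 0.0178
rod rows 11 mark-frame x -0.0495 at y -0.0418 box [218 149  31  20 527]
```

Request:
play_rows --series '[[1, [-0.0043, 0.016, 0], [0, 0, 0]], [1, [-0.0085, 0.032, 0.0002], [0, 0, 0]], [1, [-0.0128, 0.048, 0.0004], [0, 0, 0]], [1, [-0.017, 0.064, 0.0006], [0, 0, 0]]]'

```text
clock: 15.95
position: [0.5012, -0.1442, 0.0779]
eef_rot: [3.114, 0.4, 0.007]
wrist_force: [0.9, 0.1, 6.4]
gripper_width: 0.018
```

```bash
python3 - <<'E'
from h import *
p=avg(3,"wrist")
p=cap("wrist"); save(p,"r5.png",(60,100,400,240),2.3); rodread(p)
E
```

```text
t 16.1 F [ 0.89 -0.12  6.98] sd 0.58 M [ 0.109 -0.084  0.003] P [ 0.5011 -0.1438  0.0779] yaw -75.32 tilt [0.0043 0.0016] w 0.0177
rod rows 11 mark-frame x -0.0398 at y -0.043 box [232 149  32  19 526]
```

View pics/r5.png

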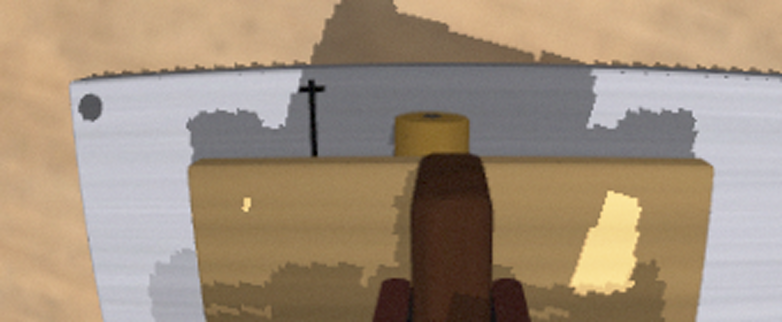

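Request:
play_rows --series '[[1, [-0.0043, 0.016, -0.0008], [0, 0, 0]], [1, [-0.0085, 0.032, -0.0012], [0, 0, 0]], [1, [-0.0128, 0.048, -0.0012], [0, 0, 0]], [1, [-0.017, 0.064, -0.0012], [0, 0, 0]]]'

```text
clock: 16.65
position: [0.4966, -0.125, 0.0778]
eef_rot: [3.114, 0.4, 0.009]
wrist_force: [1.3, -0.0, 8.1]
gripper_width: 0.0179
```

```bash
python3 - <<'E'
from h import *
p=avg(3,"wrist")
p=cap("wrist"); save(p,"r6.png",(60,100,400,240),2.3); rodread(p)
E
```

```text
t 16.8 F [1.16 0.75 7.57] sd 0.45 M [-0.001 -0.196  0.027] P [ 0.4965 -0.1245  0.0777] yaw -75.31 tilt [0.0053 0.0019] w 0.0178
rod rows 10 mark-frame x -0.03 at y -0.0431 box [246 150  31  18 501]
```

Request:
play_rows --series '[[1, [-0.0043, 0.016, -0.0008], [0, 0, 0]], [1, [-0.0085, 0.032, -0.0014], [0, 0, 0]], [1, [-0.0128, 0.048, -0.0017], [0, 0, 0]], [1, [-0.017, 0.064, -0.002], [0, 0, 0]]]'

```text
clock: 17.35
position: [0.492, -0.1057, 0.0774]
eef_rot: [3.114, 0.4, 0.011]
wrist_force: [1.0, 0.8, 8.9]
gripper_width: 0.0177
```

```bash
python3 - <<'E'
from h import *
p=avg(3,"wrist")
p=cap("wrist"); save(p,"r7.png",(60,100,400,240),2.3); rodread(p)
E
```

```text
t 17.5 F [1.21 0.81 9.41] sd 0.46 M [-0.077 -0.303  0.026] P [ 0.4919 -0.1053  0.0774] yaw -75.31 tilt [0.0063 0.002 ] w 0.0178
rod rows 11 mark-frame x -0.0206 at y -0.0434 box [259 150  32  19 511]
```

Request:
play_rows --series '[[1, [-0.0043, 0.016, -0.0003], [0, 0, 0]], [1, [-0.0085, 0.032, -0.0005], [0, 0, 0]], [1, [-0.0128, 0.048, -0.0007], [0, 0, 0]], [1, [-0.017, 0.064, -0.0009], [0, 0, 0]]]'

```text
clock: 18.05
position: [0.4874, -0.0864, 0.0773]
eef_rot: [3.114, 0.401, 0.012]
wrist_force: [2.1, -0.7, 9.3]
gripper_width: 0.0181
```

```bash
python3 - <<'E'
from h import *
p=avg(3,"wrist")
p=cap("wrist"); save(p,"r8.png",(60,100,400,240),2.3); rodread(p)
E
```

```text
t 18.2 F [1.94 0.18 9.36] sd 0.11 M [-0.149 -0.464  0.033] P [ 0.4873 -0.0859  0.0773] yaw -75.3 tilt [0.0073 0.0021] w 0.0178
rod rows 10 mark-frame x -0.0098 at y -0.0443 box [272 151  32  17 499]
```

View pics/r8.png

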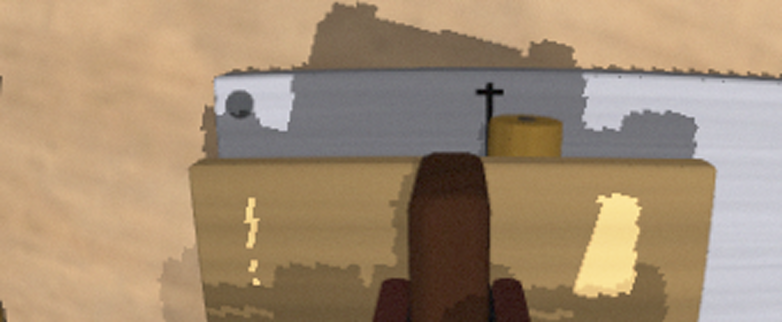

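```bash
python3 - <<'E'
from h import *
p=cap("wrist")
for q in [(490,91),(489,125),(488,153)]:
    uv=np.array(q)/2.3+[60,100]; print(tomark(onz(p,uv,.013)).round(4))
rodread(p)
p=cap("side"); save(p,"s8.png",(235,160,345,245),7)
E
```

```text
[ 0.0001 -0.059 ]
[ 0.0003 -0.0476]
[ 0.0005 -0.0379]
rod rows 10 mark-frame x -0.0097 at y -0.0443 box [272 151  32  17 499]
```

View pics/s8.png

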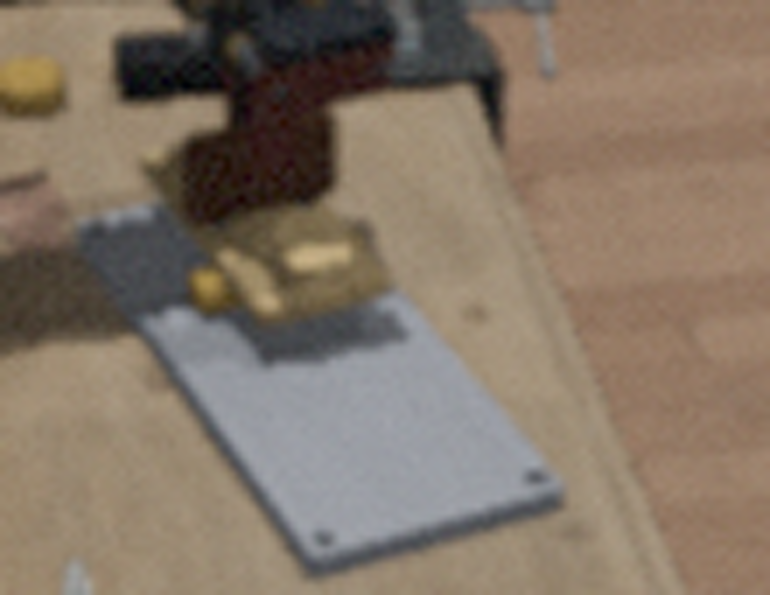

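Request:
play_rows --series '[[1, [-0.0043, 0.016, -0.0003], [0, 0, 0]], [1, [-0.0085, 0.032, -0.0005], [0, 0, 0]], [1, [-0.0125, 0.047, -0.0007], [0, 0, 0]], [1, [-0.0153, 0.058, -0.0008], [0, 0, 0]], [1, [-0.0153, 0.058, -0.0008], [0, 0, 0]]]'

```text
clock: 18.98
position: [0.4831, -0.0685, 0.0771]
eef_rot: [3.115, 0.402, 0.013]
wrist_force: [2.5, 0.1, 8.9]
gripper_width: 0.0173
```

```bash
python3 - <<'E'
from h import *
p=avg(3,"wrist")
p=cap("wrist"); save(p,"r9.png",(60,100,400,240),2.3); rodread(p)
E
```

```text
t 19.12 F [2.89 0.73 8.91] sd 0.2 M [-0.043 -0.655  0.031] P [ 0.4831 -0.0685  0.0771] yaw -75.31 tilt [0.008 0.002] w 0.0181
rod rows 10 mark-frame x -0.0014 at y -0.0448 box [285 150  32  18 492]
```

View pics/r9.png

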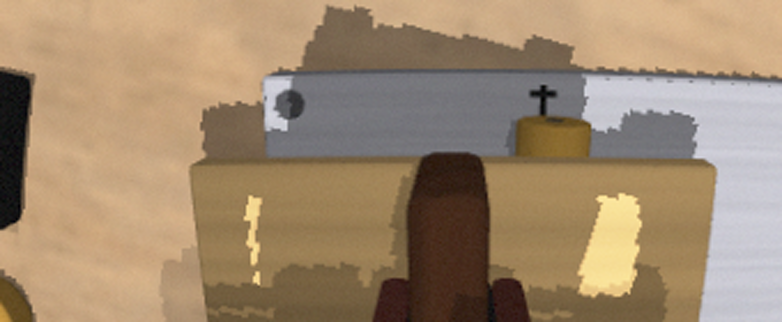

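Request:
play_rows --series '[[1, [0, 0, 0], [0, 0, 0]], [1, [0, 0, 0.003], [0, 0, 0]], [1, [0, 0, 0.006], [0, 0, 0]], [1, [0, 0, 0.01], [0, 0, 0]], [1, [0, 0, 0.015], [0, 0, 0]], [1, [0, 0, 0.025], [0, 0, 0]], [1, [0, 0, 0.05], [0, 0, 0]], [1, [0, 0, 0.1], [0, 0, 0]], [1, [0, 0, 0.2], [0, 0, 0]], [1, [0, 0, 0.3], [0, 0, 0]], [1, [0, 0, 0.4], [0, 0, 0]], [1, [0, 0, 0.4], [0, 0, 0]]]'

```text
clock: 20.68
position: [0.4806, -0.0692, 0.1976]
eef_rot: [3.115, 0.4, 0.008]
wrist_force: [-0.1, -0.4, -2.2]
gripper_width: 0.0177
```

```bash
python3 - <<'E'
from h import *
p=avg(3,"wrist")
p=cap("wrist"); save(p,"l1.png",None,1.4); rodread(p)
E
```

```text
t 20.82 F [-0.29 -0.04 -2.71] sd 0.47 M [-0.007  0.025  0.007] P [ 0.4796 -0.0691  0.1961] yaw -75.36 tilt [-0.0014 -0.0004] w 0.0176
rod rows 22 mark-frame x -0.0007 at y -0.0226 box [275 130  21  38 720]
```

View pics/l1.png

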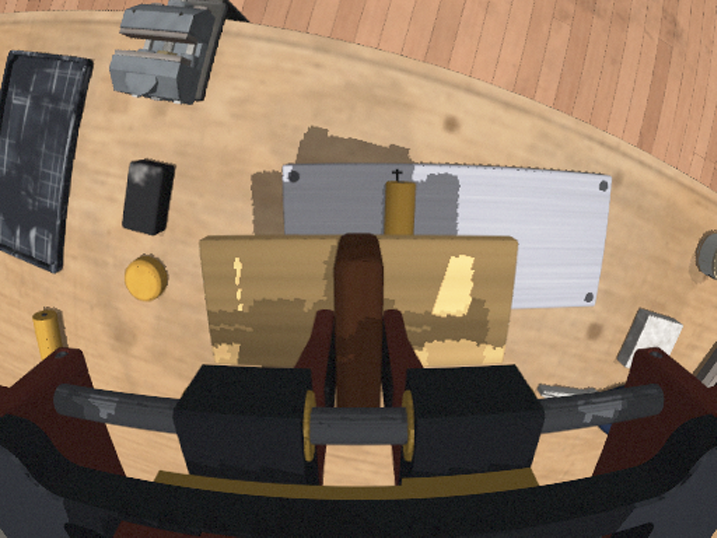

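Request:
play_rows --series '[[1, [0, 0.1, 0.02], [0, 0, 0.06]], [1, [0, 0.25, 0.02], [0, 0, 0.15]], [1, [0, 0.4, 0.02], [0, 0, 0.24]], [1, [0, 0.55, 0.02], [0, 0, 0.33]], [1, [0, 0.68, 0.02], [0, 0, 0.42]], [1, [0, 0.8, 0.02], [0, 0, 0.51]], [1, [0, 0.9, 0.02], [0, 0, 0.6]], [1, [0, 0.97, 0.02], [0, 0, 0.68]], [1, [0, 0.97, 0.02], [0, 0, 0.76]], [1, [0, 0.97, 0.02], [0, 0, 0.808]], [1, [0, 0.97, 0.02], [0, 0, 0.808]]]'

```text
clock: 22.25
position: [0.478, 0.223, 0.2003]
eef_rot: [-2.269, -2.171, 0.002]
wrist_force: [-0.0, 1.1, -1.3]
gripper_width: 0.018
```

```bash
python3 - <<'E'
from h import *
p=avg(2,"top"); save(p,"t1.png",(100,120,340,280),3.3)
E
```

```text
t 22.35 F [ 0.15  0.72 -1.65] sd 0.32 M [-0.041 -0.069 -0.015] P [0.4781 0.2228 0.2003] yaw -2.64 tilt [-0.     -0.0008] w 0.0174
```

View pics/t1.png

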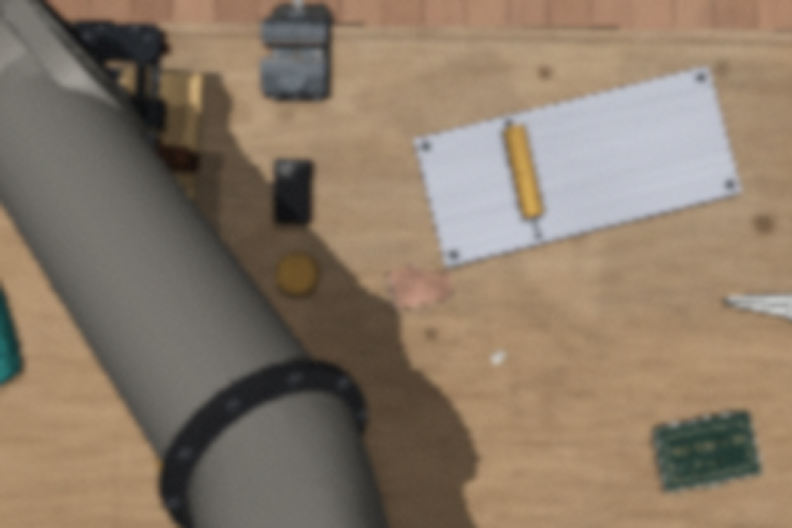

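Request:
play_rows --series '[[1, [0.001, 0.15, -0.05], [0, 0, 0]], [1, [0.002, 0.22, -0.15], [0, 0, 0]], [1, [0.002, 0.22, -0.3], [0, 0, 0]], [1, [0.002, 0.22, -0.42], [0, 0, 0]], [1, [0.002, 0.22, -0.47], [0, 0, 0]], [1, [0.002, 0.22, -0.49], [0, 0, 0]], [1, [0.002, 0.22, -0.49], [0, 0, 0]]]'

```text
clock: 23.22
position: [0.4801, 0.2884, 0.0546]
eef_rot: [2.272, 2.169, 0.002]
wrist_force: [0.8, 0.5, -1.9]
gripper_width: 0.0177
```

```bash
python3 - <<'E'
from h import *
p=avg(2,"wrist"); save(p,"d1.png",None,1.4)
p=cap("side"); save(p,"d1s.png",(205,105,305,180),7)
E
```

```text
t 23.32 F [ 0.9   0.62 -1.51] sd 0.43 M [-0.028 -0.066 -0.003] P [0.4802 0.2884 0.0548] yaw -2.66 tilt [0.0012 0.0019] w 0.0178
```

View pics/d1.png

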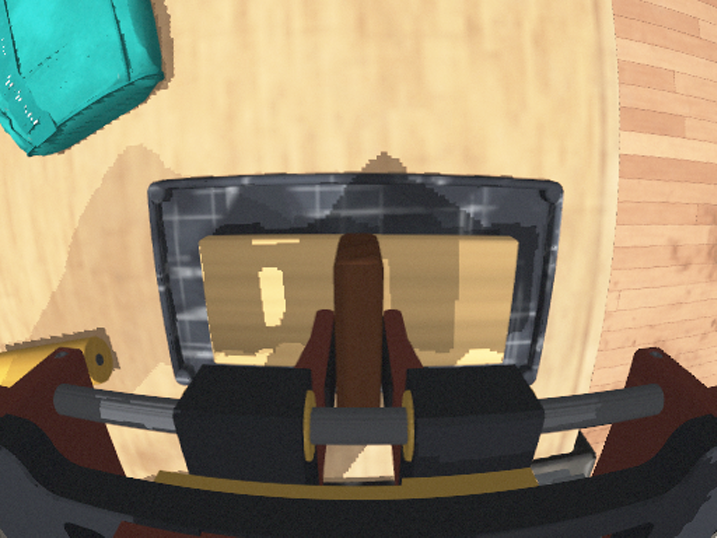

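View pics/d1s.png

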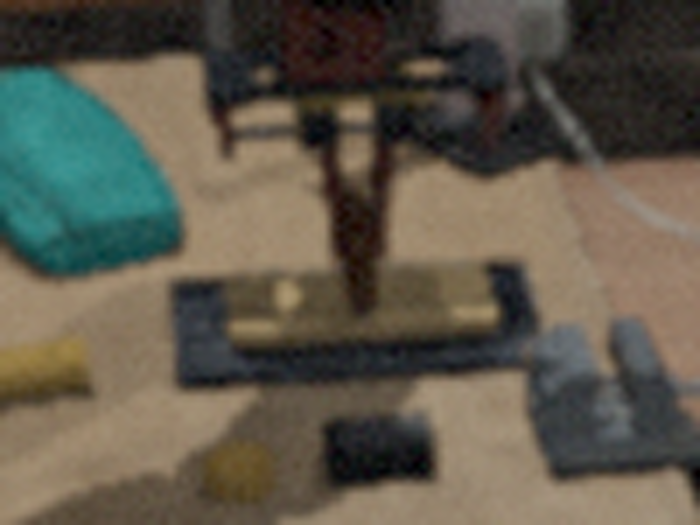

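Request:
play_rows --series '[[1, [0, 0, -0.015], [0, 0, 0]], [1, [0, 0, -0.027], [0, 0, 0]], [1, [0, 0, -0.032], [0, 0, 0]], [1, [0, 0, -0.036], [0, 0, 0]], [1, [0, 0, -0.04], [0, 0, 0]], [1, [0, 0, -0.04], [0, 0, 0]]]'

```text
clock: 24.12
position: [0.4796, 0.2879, 0.043]
eef_rot: [2.271, 2.169, -0.001]
wrist_force: [-4.0, -4.4, 12.3]
gripper_width: 0.0176
```

Request:
play_rows --series '[[1, [0, 0, -0.003], [0, 0, 0]], [1, [0, 0, -0.006], [0, 0, 0]], [1, [0, 0, -0.006], [0, 0, 0]]]'

```text
clock: 24.5
position: [0.4796, 0.2879, 0.042]
eef_rot: [2.271, 2.169, -0.001]
wrist_force: [-5.3, -5.9, 20.5]
gripper_width: 0.0177
```

Request:
play_rows --series '[[1, [0, 0, 0.006], [0, 0, 0]], [1, [0, 0, 0.01], [0, 0, 0]], [1, [0, 0, 0.01], [0, 0, 0]]]'

```text
clock: 24.88
position: [0.4795, 0.2879, 0.0438]
eef_rot: [2.272, 2.169, -0.0]
wrist_force: [-2.4, -2.1, 6.5]
gripper_width: 0.0179
```

```bash
python3 - <<'E'
from h import *
p=avg(3,"wrist"); save(p,"e1.png",None,1.4)
E
```

```text
t 25.02 F [-2.01 -2.04  6.88] sd 0.5 M [-0.548  0.513 -0.002] P [0.4795 0.2878 0.0438] yaw -2.64 tilt [-0.0006  0.0002] w 0.0177
```

View pics/e1.png

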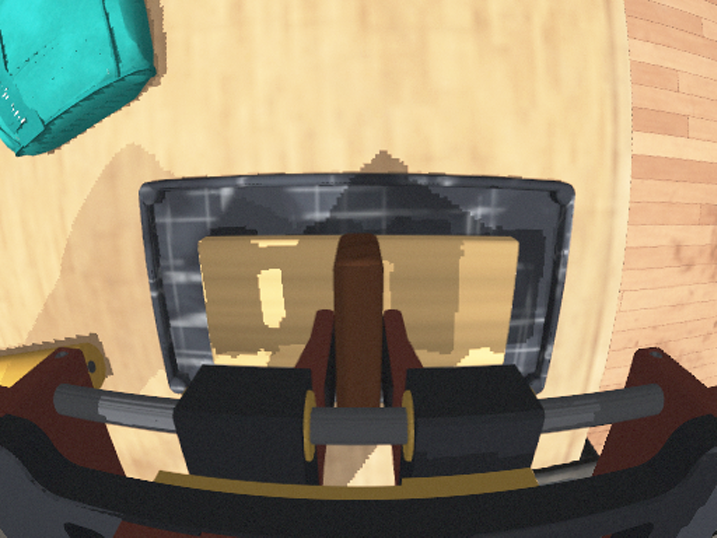

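Request:
play_rows --series '[[1, [0, 0, 0.003], [0, 0, 0]], [-1, [0, 0, 0.003], [0, 0, 0]], [-1, [0, 0, 0.003], [0, 0, 0]], [-1, [0, 0, 0.003], [0, 0, 0]], [-1, [0, 0, 0.003], [0, 0, 0]], [-1, [0, 0, 0.003], [0, 0, 0]], [-1, [0, 0, 0.003], [0, 0, 0]], [-1, [0, 0, 0.003], [0, 0, 0]]]'

```text
clock: 26.02
position: [0.4796, 0.2879, 0.0439]
eef_rot: [-2.272, -2.17, 0.0]
wrist_force: [-0.1, -0.3, -0.2]
gripper_width: 0.0842
```

Request:
play_rows --series '[[-1, [0, 0, 0.05], [0, 0, 0]], [-1, [0, 0, 0.15], [0, 0, 0]], [-1, [0, 0, 0.3], [0, 0, 0]], [-1, [0, 0, 0.5], [0, 0, 0]], [-1, [0, 0, 0.65], [0, 0, 0]], [-1, [0, 0, 0.65], [0, 0, 0]], [-1, [0, 0, 0.65], [0, 0, 0]]]'

```text
clock: 26.9
position: [0.4793, 0.2876, 0.239]
eef_rot: [2.272, 2.169, -0.0]
wrist_force: [-0.1, -0.3, -0.5]
gripper_width: 0.0878
```

```bash
python3 - <<'E'
from h import *
p=avg(2,"wrist"); save(p,"f1.png",None,1.5)
p=cap("side"); save(p,"f1s.png",(205,105,345,245),5)
p=cap("top"); save(p,"f1t.png",(100,120,340,280),3.3)
E
```

```text
t 27.0 F [-0.32 -0.3  -0.17] sd 0.3 M [-0.046 -0.086 -0.008] P [0.4791 0.2875 0.2386] yaw -2.63 tilt [-0.0014 -0.0019] w 0.0877
```

View pics/f1.png

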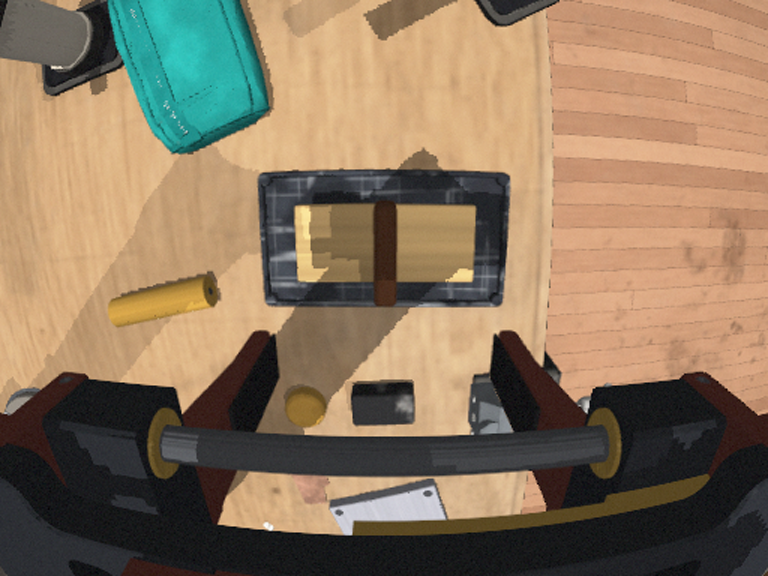

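View pics/f1s.png

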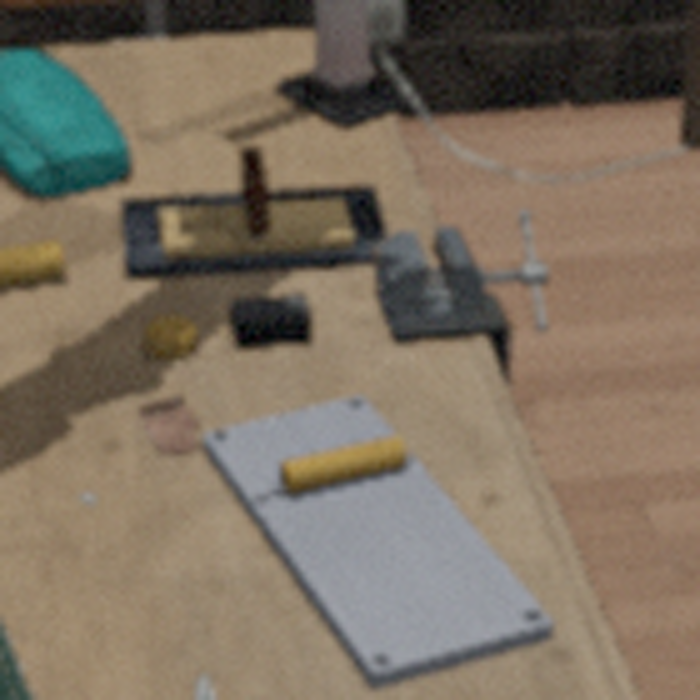

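View pics/f1t.png

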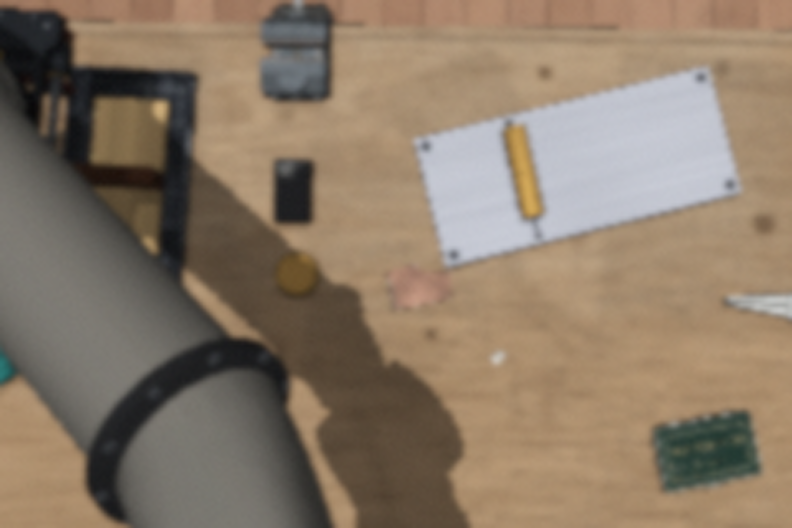

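Request:
play_rows --series '[[-1, [0.02, -0.2, 0.2], [0, 0, -0.1]], [-1, [0.04, -0.4, 0.2], [0, 0, -0.2]], [-1, [0.06, -0.6, 0.2], [0, 0, -0.3]], [-1, [0.07, -0.98, 0.2], [0, 0, -0.8]], [-1, [0.07, -0.98, 0.2], [0, 0, -0.8]], [-1, [0.07, -0.98, 0.2], [0, 0, -0.8]], [-1, [0.07, -0.98, 0.2], [0, 0, -0.8]], [-1, [0.07, -0.98, 0.2], [0, 0, -0.8]]]'

```text
clock: 28.1
position: [0.5002, -0.0061, 0.2982]
eef_rot: [-3.113, -0.42, 0.002]
wrist_force: [-0.5, 0.3, -0.8]
gripper_width: 0.0876
```

Request:
play_rows --series '[[-1, [0, -0.3, 0], [0, 0, 0]], [-1, [0, -0.3, 0], [0, 0, 0]], [-1, [0, -0.3, 0], [0, 0, 0]], [-1, [0, -0.3, 0], [0, 0, 0]]]'

```text
clock: 28.6
position: [0.5006, -0.0946, 0.2987]
eef_rot: [-3.112, -0.425, 0.001]
wrist_force: [0.6, 0.2, 0.1]
gripper_width: 0.0877
```

```bash
python3 - <<'E'
from h import *
p=cap("wrist"); save(p,"v1.png",(160,100,370,210),3.8); rodread(p)
s=env.get_state(); print(s["position"],s["eef_rot"],s["clock"])
E
```

```text
rod rows 36 mark-frame x -0.0 at y 0.0118 box [250 134  16  61 864]
[ 0.50068535 -0.09429671  0.29874978] [-3.11196643e+00 -4.25290737e-01  3.73199669e-04] 28.65
```

View pics/v1.png

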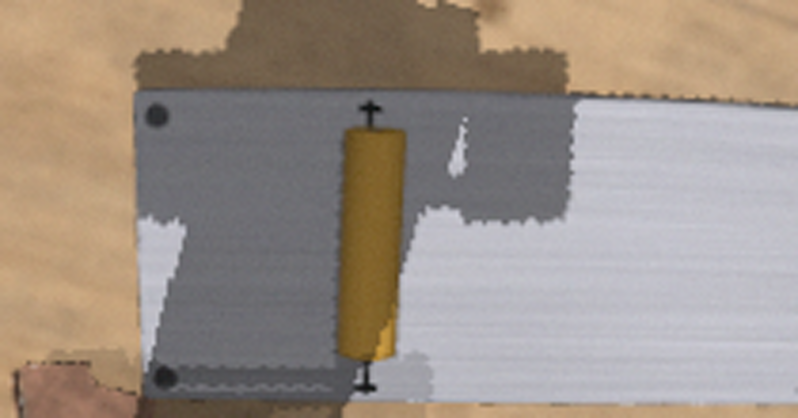

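```bash
python3 - <<'E'
from h import *
print(env.job_done())
E
```

```text
the job is handed in; nothing more can be done
None
```

I rolled the rod to the scribed line under the pressed board, laid the board back in the tray and handed the job in at about 28.7 s of the 67 s allowed. No verdict came back.

- **Pressing:** I took the board by its handle and bore down on the rod about 83 mm short of the line. I worked out the board-on-rod force as the wrist reading above its hanging value.
- **Pressure during the roll:** I read the force every 20 mm of board travel. It was mostly 10 to 12.5 N, but strayed outside your 10 to 12 N band. First contact was about 13 N, and it dipped to about 9 N (9.1 to 9.8) over the stretch from about 50 to 30 mm short of the line. The readings stayed above 7 N and below 17 N throughout, though they don't cover the moments between.
- **Rod, last close look:** its axis is within about 1 mm of the line and within about 1 to 2 degrees of parallel. Its middle is within about 9 mm of the line's middle, and it was lying still on the plate.
- **Board and surroundings:** the board lies flat inside the tray rim, roughly centred, and the gripper is open and clear. I pressed it onto the tray floor with about 20 N before easing off. The fingers never came near the rod, and the bystanders in the last pictures had not moved.
- **Disagreement:** my picture fit put the plate top at 12 mm, just below the stated 13 to 18 mm. The board bore on the rod sooner than that fit predicted, at a height that suits a plate nearer 16 mm. It did not matter, because I set the pressing height by force.

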